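Gather the colour pieces in the nose of the pan and hold it tipped

ROBOT

A 6-joint arm with a two-finger parallel gripper is mounted at the origin on the work surface. World frame = base frame: x ahead of the robot, y to its left, z up, the work surface at z = 0. Lengths are in m, angles in degrees, forces in N, time in s.
With the tool pointing down it reaches from about 0.325 to 0.775 m from the base axis. Payload 5.5 kg.
Tool frame: the origin (TCP) lies at the centre of the arm's flange, where the gripper is bolted on; the fingertips stand 182 mm ahead of it and the grasp point (between the pads) lies 163 mm ahead of it; z points along the fingers, y is the direction in which the jaws open and shut (so a half turn about z gives the same grasp; the last joint's range is limited). The gripper opens to 88 mm and grips with 3 to 60 N. Pads are 20 mm wide; open, the fingers measure 115 mm over their backs; the gripper's body (75 mm by 178 mm) begins 61 mm behind the grasp point.
Start: joints at [71.752, 5.22, 70.514, -0, 104.267, -3.249], TCP at [0.155, 0.58, 0.405] pointing down, gripper open.
Joint ranges: [-164.24, 164.24], [-49.07, 125.15], [9.68, 141.18], [-86.29, 266.29], [3.28, 154.24], [-151.56, 151.56]. Speed limits (degrees/s): [147.25, 147.25, 172.46, 180, 180, 180].

INTERFACE

Orientations are given as [roll, pitch, yaw] about the fixed x, y, z axes, in that order (R = Rz(yaw) Ry(pitch) Rx(roll)).
In Python, from station import r gives the robot as it stands. The module is installed in compiled form; this text tells all that it offers. Calls block until the motion is done:
- r.reach(position, orientation): joint-space move of the TCP to a pose.
- r.servo_line(position, rotation=None, speed=0.15): straight line of the TCP; rotation=None keeps the orientation; speed is the mean speed in m/s.
- r.move_joints(angles): joint-space move.
- r.let_go() and r.grab(squeeze=None): open the fingers fully, or close them until they stop; squeeze is the grip in N (None keeps the last).
- r.wait(seconds).
- r.inverse_kinematics(position, orientation): joint angles nearest the present ones, or None.
- r.sense(): the state.
- r.snapshot(name): name is "scene" or "top" or "wrist"; returns a dict with "frame" (400x640x3 uint8, red, green, blue), "fx", "fy", "cx", "cy" (pixels), "R" (3x3) and "t" (3): a world point X has camera coordinates R X + t. Camera axes: x right, y down, z forward; pixel columns grow to the right and rows downward; lengths in m; the calibration is good to about 2 mm. A picture is of the moment at which its call begins. There is no depth.
A pose or a line that the arm cannot do raises r.IKError and nothing moves.
- r.hand_in(): hands the job in, once; it reports no verdict.
The state is a dict: "clock": time; "joints": joint angles; "joint_vel": joint speeds; "joint_torque": joint torques, N m; "tcp_pos": TCP position; "orientation": TCP orientation; "contact_force": force on the tool from outside, world axes, zero at the start; "torque": the same for the moment, N m; "opening": finger opening in m.
Only numpy, scipy, OpenCV 4.12 (cv2) and the standard library are available. Lean on these libraries where they do the work, as an engineer would, in place of code of your own. Each camera call takes 0.05 s, during which the arm holds its last target.

TASK

The gaffer is about to pick the five cut pieces of colour bar out of the square steel pan, so take the pan by its wooden handle, slide it flat along the bench until you feel its blunt nose butt firmly and squarely against the flat steel stop bar, then raise the handle so that the pan tips on its nose, nose kept down on the bench and at the bar, until all five pieces have slid together into the nose corner. Finish while still holding the handle up in the gripper with the pan tilted and still: do not lower it or let go. The pieces are hot: none may be touched or spilled, and the other tools and ware stay where they lie.

Things in the scene. Friction and masses are not known exactly. Their poses are not given: they have to be found in the camera images.
- pan_grip (a point): Middle of the pan's wooden handle, the place to grasp: 95 mm long along the pan's x, 24 wide, 20 thick, middle 48 mm above the bench. Pan axes: +x level, corner to corner, from handle to nose; +z up. Steel pan, 170 mm square, walls 38 high, 3 thick, floor 3; 0.4 to 0.65 kg, loose, drags with 1 to 3 N. The nose foot is 268.7 mm ahead (+x), 48 mm down; side corners 120 mm either side of x.
- pan_nose (a point): Middle of the bottom edge of the pan's nose: the corner opposite the handle is cut off, leaving a flat upright face 48 mm wide, 38 mm high, square to the pan's x. The point is on the outside, at the underside; same axes as pan_grip (+x out of the nose). The pan tips on this edge. Inside, the nose wall is 3 mm behind the point.
- stop_face (a point): Stop bar: flat steel, 260 mm long, 40 wide, 8 high, fixed to the bench. Point: middle of the foot of the long face towards the pan. +x level, squarely into the bar, away from the pan; +y along the bar. The pan starts 45 to 115 mm short of it, up to 0.18 rad askew. On tipping, the leaning nose bears on the bar's top edge and its foot stands back by 8 mm x tan(tilt), 4 to 7 mm.
- piece1_c (a point): Piece 1 of five alike: short cut cylinder of dark amber glass colour bar, 28 mm across, 15 mm high, 23 g, point at its centre; lies loose on the pan's floor (friction 0.2 to 0.3: starts to slide at 12 to 17 degrees of tilt, needs 30 to 40 to run down along the slanting walls into the nose).
- piece2_c (a point): Piece 2 of five alike: short cut cylinder of dark amber glass colour bar, 28 mm across, 15 mm high, 23 g, point at its centre; lies loose on the pan's floor (friction 0.2 to 0.3: starts to slide at 12 to 17 degrees of tilt, needs 30 to 40 to run down along the slanting walls into the nose).
- piece3_c (a point): Piece 3 of five alike: short cut cylinder of dark amber glass colour bar, 28 mm across, 15 mm high, 23 g, point at its centre; lies loose on the pan's floor (friction 0.2 to 0.3: starts to slide at 12 to 17 degrees of tilt, needs 30 to 40 to run down along the slanting walls into the nose).
- piece4_c (a point): Piece 4 of five alike: short cut cylinder of dark amber glass colour bar, 28 mm across, 15 mm high, 23 g, point at its centre; lies loose on the pan's floor (friction 0.2 to 0.3: starts to slide at 12 to 17 degrees of tilt, needs 30 to 40 to run down along the slanting walls into the nose).
- piece5_c (a point): Piece 5 of five alike: short cut cylinder of dark amber glass colour bar, 28 mm across, 15 mm high, 23 g, point at its centre; lies loose on the pan's floor (friction 0.2 to 0.3: starts to slide at 12 to 17 degrees of tilt, needs 30 to 40 to run down along the slanting walls into the nose).
- jacks: Bystander, loose: jacks: steel spring tongs 310 mm long, 55 mm wide, 12 mm high; origin at its underside near the middle. Leave it be.
- shears: Bystander, loose: steel hand shears with ring handles, 190 mm long, 95 mm wide, 9 mm high; origin at its underside near the middle. Leave it be.
- tweezers: Bystander, loose: steel tweezers 235 mm long, 37 mm wide, 10 mm high, lying behind the stop bar; origin at its underside near the middle. Leave it be.
- block: Bystander, loose: charred cherry-wood ladle block 80 mm across, 52 mm high, with a handle to 200 mm behind it (-x); origin at its underside near the middle. Leave it be.
- paddle: Bystander, loose: cherry-wood paddle 295 mm long, 85 mm wide, 14 mm high; origin at its underside near the middle. Leave it be.
- tumbler: Bystander, loose: amber glass tumbler 72 mm across, 85 mm high, behind the bar; origin at its underside near the middle. Leave it be.
- wax: Bystander, loose: lump of beeswax, a disc 72 mm across and 26 mm high, near the end of the stop bar; origin at its underside near the middle. Leave it be.

How it is judged:
By the outcome, as a careful person would: the job done as asked, in the order asked, and still so for the second after the job is handed in, while the arm keeps its last pose, push and grip.
It also fails if it takes over 40 s, if anything falls off the work surface, if the arm or the gripper's body presses on something with over 40 N, if the wrist force passes 120 N, or if a joint passes its speed limit or range.

## Working session

There is one attempt and no reset: what is moved stays moved. The work goes in short steps, each a Python script; the robot and the scene stay as the last script left them, time stands still between calls to the robot, and variables do not carry over. Pictures are saved under pics/ and viewed, and the job is handed in when it is done.

```bash
mkdir -p pics; python3 - <<'E'
from station import r
import cv2,pickle
d={}
for n in("scene","top","wrist"):
    s=r.snapshot(n); d[n]=s; cv2.imwrite(f"pics/a_{n}.png",s["frame"][:,:,::-1]); print(n,s["fx"],s["fy"],s["cx"],s["cy"],s["R"],s["t"])
pickle.dump(d,open("a.pkl","wb"))
print(r.sense())
E
```

```text
scene 462.79750895710396 462.79750895710396 322.26609923742984 202.66612405376094 [[ 0.66449423  0.7472645  -0.0065715 ]
 [ 0.57015654 -0.51264896 -0.64195994]
 [-0.48308275  0.42283189 -0.76671002]] [-0.35517561 -0.22916919  1.51827924]
top 414.84895043739834 414.84895043739834 316.40995174913394 197.1946705426106 [[ 0.00300473 -0.99969435  0.02453941]
 [-0.98422083 -0.00729797 -0.17679392]
 [ 0.17691897 -0.02362098 -0.98394193]] [0.00175134 0.52547169 1.19193838]
wrist 308.9124403722539 308.9124403722539 317.90985249371005 194.19131829476856 [[ 0.25810372  0.96611617 -0.00141617]
 [ 0.92182787 -0.24583257  0.29966603]
 [ 0.28916406 -0.07865038 -0.95404311]] [-0.59909156 -0.03616529  0.39024111]
{'clock': 0.15, 'joints': array([ 7.17523152e+01,  5.25513916e+00,  7.05638454e+01,  1.60732815e-04,
        1.04266174e+02, -3.24891519e+00]), 'joint_vel': array([-0.0785467 , -0.07376655, -0.1800618 , -0.03466313, -0.07916225,
       -0.07923835]), 'joint_torque': array([ 1.24945058e-03, -4.47044599e+01, -4.06909060e+01,  6.98417821e-02,
        2.74686946e-02, -8.49318917e-05]), 'tcp_pos': array([0.15530213, 0.57961666, 0.40376768]), 'orientation': array([-1.79914987e+02, -4.98182909e-03,  1.65001266e+02]), 'contact_force': array([ 0.32310785, -0.72398877, -0.02579128]), 'torque': array([0.06114274, 0.04051297, 0.00764155]), 'opening': 0.08813136643549567}
```

View pics/a_top.png

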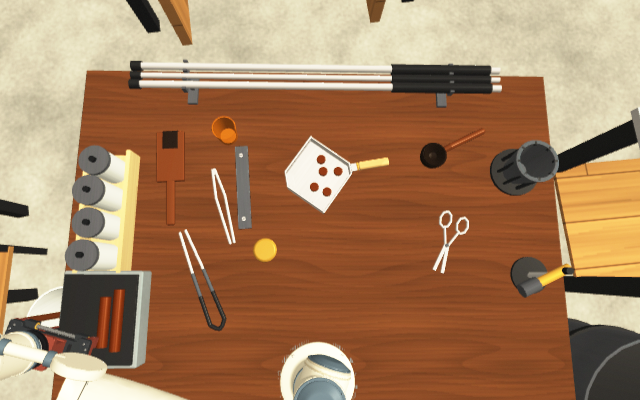

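View pics/a_scene.png

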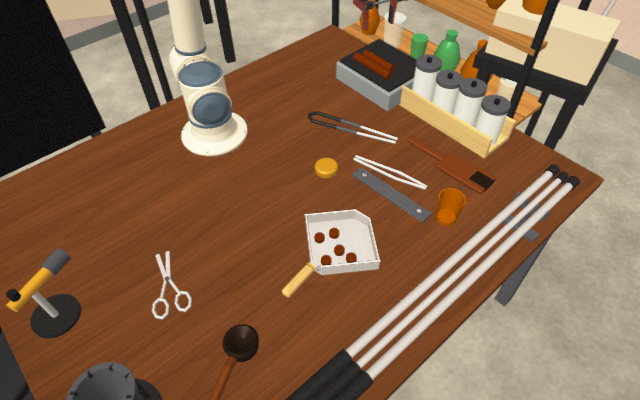

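View pics/a_wrist.png

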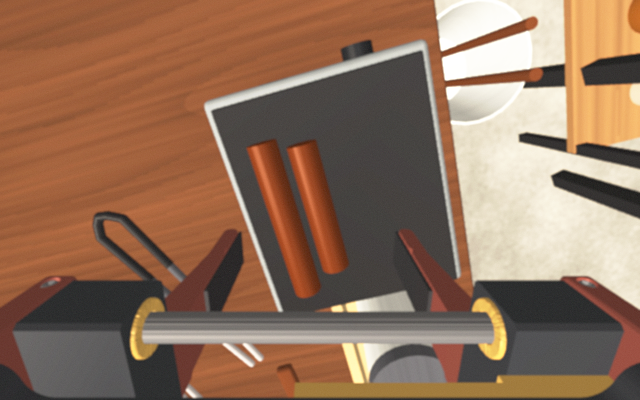

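The top view shows the pan with its handle at about (372,164), its nose facing left at about (287,180) and its five pieces. The stop bar is at about (243,188), with its near face on the right. The tweezers and tumbler lie behind the bar, and the wax is near its lower end.

```bash
cat > h.py <<'E'
import numpy as np,cv2
def ray(s,uv,z):
    uv=np.atleast_2d(np.array(uv,float)); d=np.c_[(uv[:,0]-s["cx"])/s["fx"],(uv[:,1]-s["cy"])/s["fy"],np.ones(len(uv))]
    R=np.array(s["R"]);C=-R.T@np.array(s["t"]);w=d@R
    return C+w*((z-C[2])/w[:,2])[:,None]
def proj(s,X):
    c=np.array(X)@np.array(s["R"]).T+np.array(s["t"]); return np.c_[c[...,0]/c[...,2]*s["fx"]+s["cx"],c[...,1]/c[...,2]*s["fy"]+s["cy"]]
def big(m,roi):
    k=np.zeros_like(m);a,b,c,d=roi;k[b:d,a:c]=m[b:d,a:c]
    cs=cv2.findContours(k,cv2.RETR_EXTERNAL,cv2.CHAIN_APPROX_NONE)[0]
    return sorted(cs,key=cv2.contourArea)[::-1]
E
python3 - <<'E'
import pickle,cv2,numpy as np
from h import *
d=pickle.load(open("a.pkl","rb"))
for n,roih,roib,roip in(("top",(345,145,400,185),(225,135,260,240),(275,125,360,220)),("scene",(275,258,322,302),(345,160,435,225),(295,200,385,282))):
    s=d[n];f=s["frame"];hsv=cv2.cvtColor(f,cv2.COLOR_RGB2HSV)
    H=cv2.inRange(hsv,(15,60,150),(32,255,255)); c=big(H,roih)[0]
    rc=cv2.minAreaRect(c); bx=cv2.boxPoints(rc); print(n,"handle",rc)
    p=ray(s,c[:,0],.055);q=cv2.minAreaRect((p[:,:2]*1000).astype(np.float32));print("  world mm",q)
    B=cv2.inRange(hsv,(0,0,50),(180,70,150)); c=big(B,roib)[0]; print("bar",cv2.minAreaRect(c))
    p=ray(s,c[:,0],.008);q=cv2.minAreaRect((p[:,:2]*1000).astype(np.float32));print("  world mm",q,cv2.boxPoints(q).tolist())
    P=cv2.inRange(hsv,(0,0,130),(180,60,255)); c=big(P,roip)[0]; h=cv2.approxPolyDP(cv2.convexHull(c),2,True)[:,0]; print("pan",h.tolist(),(ray(s,h,.038)[:,:2]*1000).round().tolist())
    a=roib[0]-10,min(roib[1],roip[1])-10,max(roih[2],roip[2]),max(roih[3],roip[3])+10
    cv2.imwrite(f"pics/b_{n}.png",cv2.resize(f[a[1]:a[3],a[0]:a[2],::-1],None,fx=4,fy=4,interpolation=cv2.INTER_CUBIC)[:600,:800]);print(a)
E
```

```text
top handle ((372.2027282714844, 163.21621704101562), (8.713146209716797, 32.55099868774414), 80.53767395019531)
  world mm ((629.5620727539062, -163.83523559570312), (27.014284133911133, 99.39268493652344), 10.245932579040527)
bar ((242.66969299316406, 187.0633544921875), (81.90718841552734, 12.93772029876709), 87.27368927001953)
  world mm ((564.6646728515625, 230.91671752929688), (257.7466735839844, 39.21916961669922), 4.531249046325684) [[434.64495849609375, 240.28366088867188], [437.74334716796875, 201.18707275390625], [694.6843872070312, 221.54977416992188], [691.5859985351562, 260.6463623046875]]
pan [[310, 136], [356, 166], [356, 170], [324, 212], [289, 189], [286, 182], [285, 170]] [[719.0, 25.0], [625.0, -116.0], [612.0, -116.0], [482.0, -19.0], [552.0, 87.0], [573.0, 96.0], [610.0, 100.0]]
(215, 115, 400, 230)
scene handle ((297.9054870605469, 279.38165283203125), (10.580318450927734, 41.8072509765625), 43.2642936706543)
  world mm ((634.1671142578125, -164.3207550048828), (27.055545806884766, 106.19454193115234), 9.668166160583496)
bar ((391.1220397949219, 194.07957458496094), (86.89299774169922, 12.454906463623047), 33.11134338378906)
  world mm ((568.5859985351562, 230.42770385742188), (259.7154846191406, 43.54064178466797), 4.585406303405762) [[437.4034729003906, 241.74685668945312], [440.8843078613281, 198.3455810546875], [699.7685546875, 219.10855102539062], [696.2877197265625, 262.50982666015625]]
pan [[368, 217], [380, 260], [378, 268], [325, 274], [316, 271], [310, 262], [304, 214], [355, 209]] [[604.0, 102.0], [720.0, 28.0], [733.0, 7.0], [659.0, -101.0], [638.0, -112.0], [608.0, -106.0], [482.0, -19.0], [561.0, 96.0]]
(335, 150, 385, 312)
```

```bash
cat >> h.py <<'E'
from scipy.spatial.transform import Rotation as Ro
L=.163
def tool(grip,h,th,a,sgn):
    """grip point, heading deg, pan tilt deg, lean deg -> flange pos, rpy"""
    h=np.radians(h);px=np.array([np.cos(h),np.sin(h),0]);pz=np.array([0,0,1.]);py=np.cross(pz,px)
    b=np.radians(a-th); z=-np.cos(b)*pz+np.sin(b)*px; y=sgn*py; x=np.cross(y,z)
    return np.array(grip)-L*z, Ro.from_matrix(np.c_[x,y,z]).as_euler('xyz',degrees=True)
def gripat(foot,h,th):
    h=np.radians(h);t=np.radians(th);px=np.array([np.cos(h),np.sin(h),0]);pz=np.array([0,0,1.])
    return np.array([foot[0],foot[1],0])+px*(-.2687*np.cos(t)+.048*np.sin(t))+pz*(.2687*np.sin(t)+.048*np.cos(t))
E
python3 - <<'E'
from station import r
from h import *
import pickle
d=pickle.load(open("a.pkl","rb"));s=d["top"]
print("wax",ray(s,[265,250],.02),"tumb",ray(s,[228,136],.0))
for sg in(1,-1):
  for a in(0,15,25):
    out=[]
    p,o=tool((.631,-.164,.048),100,0,a,sg); out.append(r.inverse_kinematics(p+[0,0,.1],o));out.append(r.inverse_kinematics(p,o))
    foot=np.array([.574,.210])
    for th in(0,20,42):
        p,o=tool(gripat(foot,94.55,th),94.55,th,a,sg); out.append(r.inverse_kinematics(p,o))
    print(sg,a);[print('  ',None if q is None else np.round(q,0)) for q in out]
E
```

```text
wax [[0.36955932 0.15631688 0.02      ]] tumb [[0.72874978 0.2840927  0.        ]]
1 0
   None
   None
   None
   None
   None
1 15
   [-24.  20.  65.  13. 104. 148.]
   [-24.  22.  72.  12.  94. 146.]
   None
   None
   None
1 25
   [-27.  25.  60.  21. 110. 147.]
   [-27.  27.  67.  20. 101. 144.]
   None
   None
   None
-1 0
   [-18.  13.  71.   0.  96. -28.]
   [-18.  16.  78.   0.  86. -28.]
   [ -9.   8.  88.   0.  85. -13.]
   [  5.   4.  84. -20.  92.   0.]
   [ 22.  10.  77. -41. 104.  11.]
-1 15
   [-24.  20.  65.  13. 104. -32.]
   [-24.  22.  72.  12.  94. -34.]
   [-17.  11.  85.  14.  89. -22.]
   [-3.  4. 82. -5. 93. -8.]
   [ 15.   6.  76. -27. 102.   6.]
-1 25
   [-27.  25.  60.  21. 110. -33.]
   [-27.  27.  67.  20. 101. -36.]
   [-21.  15.  83.  22.  94. -26.]
   [ -8.   5.  81.   5.  95. -13.]
   [ 10.   4.  76. -17. 101.   2.]
```

```bash
python3 - <<'E'
from station import r
from h import *
import pickle
p,o=tool((.631,-.164,.048),100,0,20,-1)
r.reach(p+[0,0,.18],o)
r.wait(.2)
s=r.snapshot("wrist");cv2.imwrite("pics/c_wrist.png",s["frame"][:,:,::-1]);pickle.dump(s,open("c.pkl","wb"))
st=r.sense();print(st["clock"],st["tcp_pos"]-p-[0,0,.18],st["orientation"],o)
hsv=cv2.cvtColor(s["frame"],cv2.COLOR_RGB2HSV)
m=cv2.inRange(hsv,(15,60,150),(32,255,255))
for c in big(m,(0,0,640,400))[:3]:
    print(cv2.contourArea(c),cv2.minAreaRect(c)); q=cv2.minAreaRect((ray(s,c[:,0],.058)[:,:2]*1000).astype(np.float32));print(q)
E
```

```text
3.4917 [1.19645408e-04 4.41189168e-04 6.09658133e-05] [179.99636333 -19.99731558 100.03913116] [180. -20. 100.]
4355.5 ((453.0, 385.5), (19.0, 316.0), 90.0)
((797.406494140625, -293.11627197265625), (330.3988037109375, 19.34741973876953), 10.12368106842041)
1954.5 ((318.0, 236.5), (91.0, 22.0), 90.0)
((631.2215576171875, -165.00961303710938), (23.641550064086914, 96.68699645996094), 10.09021282196045)
846.0 ((144.78207397460938, 328.58038330078125), (26.927734375, 62.67204666137695), 10.713123321533203)
((468.370361328125, -292.36053466796875), (28.50281524658203, 64.5429916381836), 0.44897693395614624)
```

View pics/c_wrist.png

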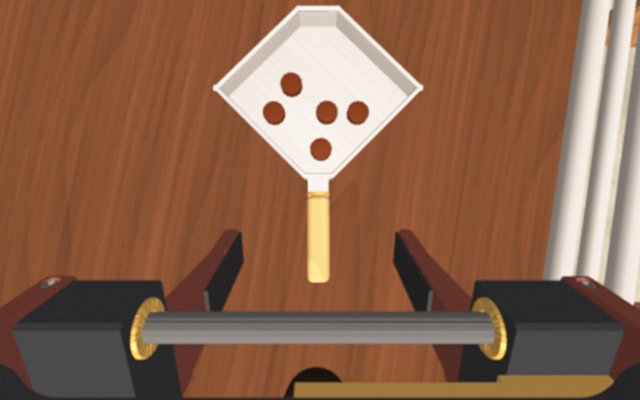

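The wrist view shows the handle at about (318,236), centred between the fingers, and the pan axis running straight up the image. Block and rods are clear of the gripper. This view agrees with the first estimate, so I'm going ahead with the grasp.

```bash
python3 - <<'E'
from station import r
from h import *
p,o=tool((.6312,-.1645,.048),100.05,0,20,-1)
r.servo_line(p+[0,0,.01],o,.12)
st=r.sense();print(st["contact_force"],st["torque"])
r.servo_line(p,o,.04)
st=r.sense();print(st["contact_force"],st["torque"],st["tcp_pos"]-p)
r.grab(50); r.wait(.2)
st=r.sense();print(st["clock"],st["contact_force"],st["torque"],st["tcp_pos"]-p,st["opening"])
E
```

```text
[-0.46106707  0.41468361 -0.17260305] [-0.24546951  0.0159416  -0.06349224]
[ 0.19122737 -0.33590602 -0.43708881] [-0.21575145  0.0498679   0.0199123 ] [-1.36372028e-04  5.79438775e-05 -6.40226603e-04]
6.6583 [0.96194316 0.30410523 0.09261472] [-0.23146739  0.03756811  0.00242875] [ 2.15548663e-05 -7.39546357e-06  7.64205287e-06] 0.02344543860667555
```

```bash
cat >> h.py <<'E'
H=94.55
hn=np.radians(H);N=np.array([np.cos(hn),np.sin(hn)]);T=np.array([N[1],-N[0]])
def pose(n,th=0,lat=.586,dh=0,dz=0):
    f=n*N+lat*T; g=gripat(f,H+dh,th); g[2]+=dz
    return tool(g,H+dh,th,20,-1)
E
python3 - <<'E'
from station import r
from h import *
import pickle
p,o=pose(.150); r.servo_line(p,o,.05); r.wait(.2)
st=r.sense();F=st["contact_force"];print(st["clock"],F,st["torque"],st["tcp_pos"]-p,st["orientation"]-o)
d={}
for n in("top","scene","wrist"):
    s=r.snapshot(n);d[n]=s;cv2.imwrite(f"pics/d_{n}.png",s["frame"][:,:,::-1])
pickle.dump(d,open("d.pkl","wb"))
E
```

```text
9.0417 [ 0.03996038 -2.92089924 -1.92528753] [-0.56479439 -0.00986785 -0.03556715] [ 1.46198178e-05 -5.33011114e-05  7.05727640e-06] [-3.59994336e+02 -4.14932450e-03 -3.91826315e-03]
```

View pics/d_wrist.png

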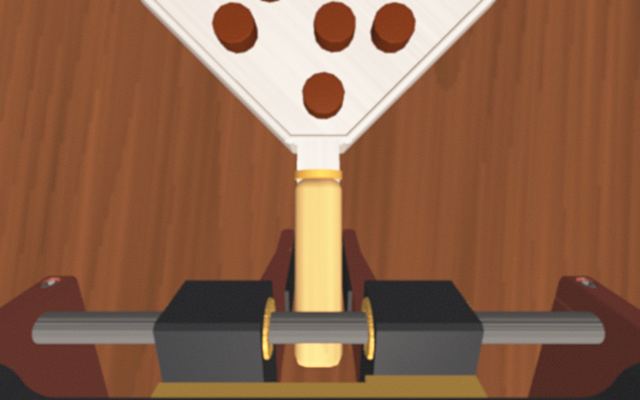

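View pics/d_top.png

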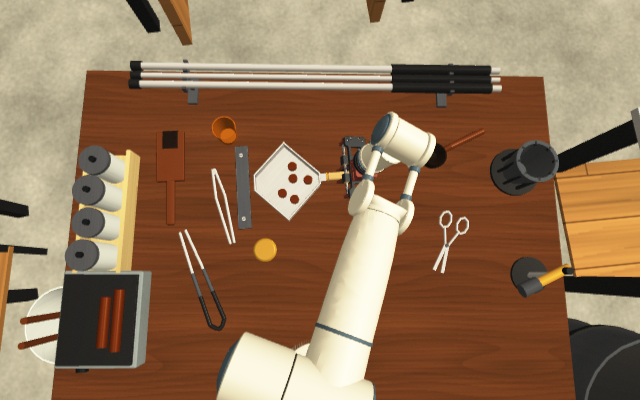

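The wrist view shows the pan held square in the jaws and the pieces undisturbed. The top view puts the nose (255,182) just short of the bar face (249,185). Next I creep in until I feel contact.

```bash
python3 - <<'E'
from station import r
from h import *
n=.150
p,o=pose(.158); r.servo_line(p,o,.03); n=.158
while n<.180:
    n+=.001; p,o=pose(n); r.servo_line(p,o,.02)
    st=r.sense();F=st["contact_force"]; fn=-F[:2]@N
    print(round(n,4),F.round(1),st["torque"].round(2),round(fn,1),((st["tcp_pos"]-p)*1e3).round(2))
    if fn>13: break
print(st["clock"])
E
```

```text
0.159 [ 1.6  0.8 -1.8] [-0.3  -0.04 -0.05] -0.7 [ 0.02  0.15 -0.04]
0.16 [ 0.2 -1.6 -1.1] [-0.53 -0.07  0.  ] 1.6 [-0.01 -0.14 -0.  ]
0.161 [ 0.4 -2.2 -1.8] [-0.62 -0.03 -0.08] 2.3 [-0.03 -0.06 -0.01]
0.162 [ 0.4 -2.2 -1.1] [-0.59 -0.04 -0.06] 2.2 [-0.02  0.07 -0.02]
0.163 [ 0.8 -2.  -0.8] [-0.55 -0.07 -0.03] 2.1 [-0.02  0.13 -0.02]
0.164 [ 0.8 -1.8 -1.4] [-0.61 -0.   -0.01] 1.9 [-0.01  0.15 -0.  ]
0.165 [ 0.1 -1.9 -1.3] [-0.54 -0.03 -0.03] 1.9 [-0.    0.11 -0.01]
0.166 [-0.2 -2.5 -1.6] [-0.58 -0.1  -0.  ] 2.5 [-0.01  0.11 -0.04]
0.167 [ 0.2 -1.8 -1. ] [-0.57 -0.   -0.03] 1.8 [-0.01  0.1  -0.04]
0.168 [-0.  -2.8 -0.7] [-0.75  0.03  0.02] 2.8 [-0.01 -0.1   0.02]
0.169 [ 0.7 -7.9 -1.4] [-1.2   0.08  0.04] 7.9 [-0.03 -0.82  0.14]
0.17 [ -0.4 -10.2  -0.2] [-1.54  0.15  0.2 ] 10.1 [-0.02 -1.52  0.43]
0.171 [  0.3 -12.8   0.5] [-1.92  0.25  0.25] 12.8 [-0.   -2.24  0.7 ]
0.172 [ -0.8 -15.9   1.3] [-2.29  0.31  0.32] 15.8 [ 0.02 -2.93  0.98]
13.1083
```

Contact came at n≈168.5 mm. The moment of about 0.3 Nm at 15 N means the force acts 20 to 25 mm off centre, so one nose corner is touching first. I'll yaw about the nose until the moment balances.

```bash
python3 - <<'E'
from station import r
from h import *
def yaw(rpy):
    z=Ro.from_euler('xyz',rpy,degrees=True).as_matrix()[:,1]; return np.degrees(np.arctan2(z[1],z[0]))
for dh in(0,.3,.6,.9,1.2,1.5,1.8):
    p,o=pose(.171,dh=dh); r.servo_line(p,o,.02); r.wait(.1)
    ss=[]
    for i in range(4): st=r.sense(); ss.append(np.r_[st["contact_force"],st["torque"]]); r.wait(.02)
    w=np.mean(ss,0)
    print(dh,w.round(2),"actual dyaw",round(yaw(st["orientation"])-yaw(o)+dh,2),((st["tcp_pos"]-p)*1e3).round(2))
    if w[5]<-.08: break
print(st["clock"])
E
```

```text
0 [  0.06 -12.63  -0.25  -1.93   0.21   0.31] actual dyaw -0.11 [ 0.01 -2.25  0.67]
0.3 [ -0.43 -13.39   0.44  -1.94   0.21   0.29] actual dyaw 0.19 [ 0.   -2.31  0.7 ]
0.6 [ -0.08 -13.04   0.53  -1.97   0.22   0.31] actual dyaw 0.49 [-0.01 -2.35  0.7 ]
0.9 [ -0.4  -13.52   0.89  -1.98   0.28   0.3 ] actual dyaw 0.78 [-0.03 -2.42  0.7 ]
1.2 [ -0.79 -14.16   0.53  -2.03   0.27   0.31] actual dyaw 1.08 [-0.01 -2.49  0.7 ]
1.5 [ -0.34 -14.27   0.83  -2.07   0.27   0.36] actual dyaw 1.38 [-0.02 -2.56  0.75]
1.8 [ -0.49 -14.74   0.9   -2.11   0.28   0.34] actual dyaw 1.68 [-0.01 -2.63  0.78]
16.0083
```

```bash
python3 - <<'E'
from station import r
from h import *
for dh in(1.0,.3,-.3,-.7,-1.1,-1.5,-1.9):
    p,o=pose(.171,dh=dh); r.servo_line(p,o,.03); r.wait(.06)
    ss=[]
    for i in range(4): st=r.sense(); ss.append(np.r_[st["contact_force"],st["torque"],(st["tcp_pos"]-p)*1e3]); r.wait(.01)
    w=np.mean(ss,0); F=w[:2]
    f=-F@N; fl=F@T
    print(dh,w.round(2),"f",f.round(2),"lat",fl.round(2),"e mm",((-w[5]-.32*fl)/f*1e3).round(1))
print(st["clock"])
s=r.snapshot("scene");cv2.imwrite("pics/e_scene.png",cv2.resize(s["frame"][130:280,260:460,::-1],None,fx=4,fy=4,interpolation=cv2.INTER_CUBIC))
E
```

```text
1.0 [ -0.55 -13.73   1.06  -2.     0.28   0.28  -0.09  -2.45   0.73] f 13.64 lat -1.64 e mm 17.9
0.3 [ -0.8  -13.6    0.38  -1.92   0.28   0.27  -0.09  -2.3    0.67] f 13.49 lat -1.87 e mm 24.1
-0.3 [  0.96 -12.84   0.32  -1.9    0.14   0.28   0.1   -2.2    0.83] f 12.88 lat -0.06 e mm -20.4
-0.7 [  0.43 -13.32   0.34  -1.95   0.11   0.32   0.14  -2.25   0.86] f 13.31 lat -0.63 e mm -9.1
-1.1 [  1.   -13.53   0.57  -2.     0.08   0.31   0.16  -2.33   0.92] f 13.57 lat -0.08 e mm -21.1
-1.5 [  0.69 -13.77   0.64  -2.06   0.1    0.31   0.17  -2.43   0.97] f 13.78 lat -0.41 e mm -13.1
-1.9 [  0.49 -14.77   1.01  -2.13   0.14   0.35   0.17  -2.51   1.  ] f 14.76 lat -0.68 e mm -8.9
18.5083
```

View pics/e_scene.png

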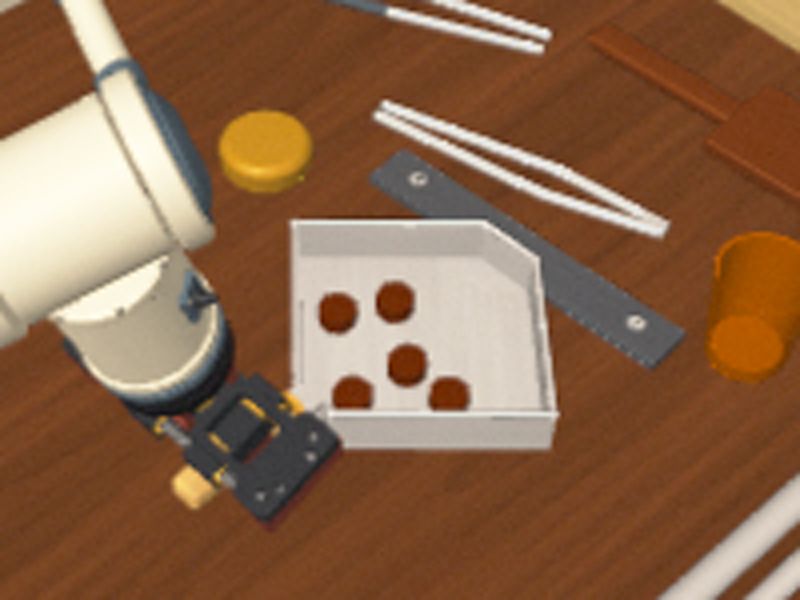

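The force and displacement scan forms a V with its minimum at dh≈-0.34°, and the contact corner swaps sides there, so that is square. The scene view shows the nose against the bar at about (540,255) in the crop. Next I seat it firmly there, then tip with force feedback.

```bash
python3 - <<'E'
from station import r
from h import *
import pickle
DH=-.33
def meas(k=3):
    w=[]
    for i in range(k):
        st=r.sense(); w.append(np.r_[st["contact_force"],st["torque"]]); r.wait(.01)
    w=np.mean(w,0); return w,-w[:2]@N,w[2],st
p,o=pose(.1715,dh=DH); r.servo_line(p,o,.03); r.wait(.3)
w,f,fz,st=meas(); print("seated",f.round(1),w.round(2),st["clock"],((st["tcp_pos"]-p)*1e3).round(2))
n0=.1695;dz=0.
th=0
while th<36:
    th+=3
    t=np.tan(np.radians(th))
    p,o=pose(n0-.008*t,th=th,dh=DH,dz=dz); r.servo_line(p,o,.06)
    w,f,fz,st=meas()
    print(th,"f",f.round(1),"fz",fz.round(1),"T",w[3:].round(2),"n0",round(n0*1e3,2),"dz",round(dz*1e3,2),((st["tcp_pos"]-p)*1e3).round(1),round(st["clock"],2))
    if abs(f)>40 or abs(fz)>40: break
    n0+=np.clip(.00015*(5-f),-.001,.001); dz-=np.clip(.0001*(1-fz),-.0008,.0008)
pickle.dump((th,n0,dz),open("st.pkl","wb"))
d={}
for n in("scene","wrist"):
    s=r.snapshot(n);d[n]=s;cv2.imwrite(f"pics/f_{n}.png",s["frame"][:,:,::-1] if n=="wrist" else cv2.resize(s["frame"][130:280,260:460,::-1],None,fx=4,fy=4,interpolation=cv2.INTER_CUBIC))
print(r.sense()["clock"])
E
```

```text
seated 14.5 [  0.5  -14.51   0.56  -2.1    0.13   0.37] 19.3333 [ 0.19 -2.55  0.98]
3 f 8.2 fz -1.1 T [-1.4  -0.01  0.12] n0 169.5 dz 0.0 [ 0.  -0.9  0.5] 19.82
6 f 7.2 fz -1.3 T [-1.27  0.03  0.07] n0 169.03 dz -0.21 [ 0.  -0.6  0.3] 20.32
9 f 6.2 fz -0.7 T [-1.16 -0.03  0.03] n0 168.7 dz -0.45 [-0.  -0.5  0.1] 20.82
12 f 6.7 fz -0.3 T [-1.11 -0.04  0.01] n0 168.52 dz -0.62 [ 0.  -0.4  0. ] 21.32
15 f 6.4 fz -0.2 T [-1.05 -0.07 -0.03] n0 168.27 dz -0.75 [-0.  -0.4 -0.2] 21.82
18 f 6.1 fz 0.2 T [-0.95 -0.06 -0.04] n0 168.07 dz -0.87 [-0.  -0.3 -0.3] 22.32
21 f 5.4 fz 0.9 T [-0.87 -0.09 -0.05] n0 167.9 dz -0.95 [-0.  -0.2 -0.4] 22.82
24 f 5.6 fz 0.5 T [-0.83 -0.11 -0.02] n0 167.84 dz -0.96 [-0.  -0.1 -0.4] 23.32
27 f 4.1 fz 0.1 T [-0.76 -0.08 -0.06] n0 167.74 dz -1.01 [-0.   0.  -0.3] 23.82
30 f 4.9 fz 0.1 T [-0.8  -0.01 -0.01] n0 167.88 dz -1.1 [-0.   0.2  0. ] 24.32
33 f 4.2 fz 0.8 T [-0.75  0.04  0.01] n0 167.9 dz -1.19 [-0.   0.2  0. ] 24.82
36 f 4.3 fz 0.6 T [-0.81  0.05 -0.01] n0 168.02 dz -1.21 [-0.   0.2  0. ] 25.32
25.4333
```

View pics/f_scene.png

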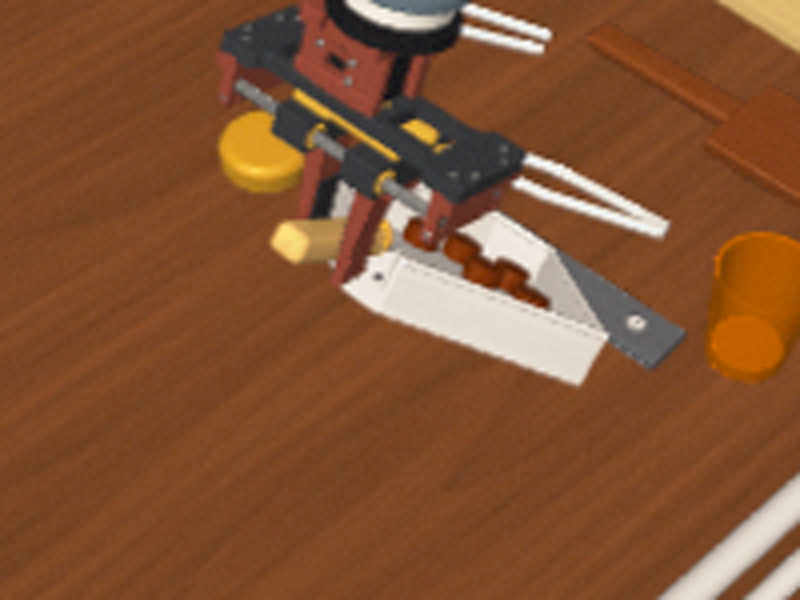

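View pics/f_wrist.png

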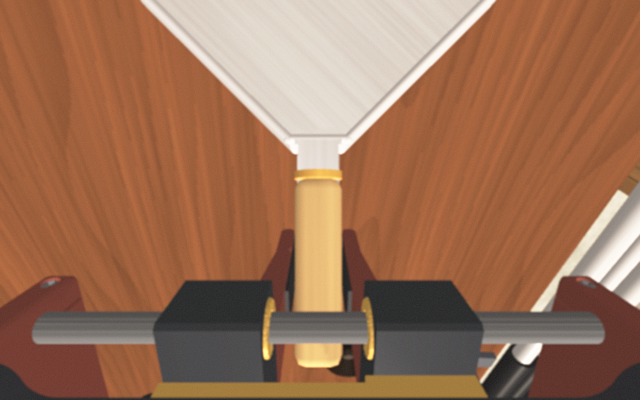

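```bash
cat > tilt.py <<'E'
import sys,pickle
from station import r
from h import *
DH=-.33
th,n0,dz=pickle.load(open("st.pkl","rb"))
tag,goal=sys.argv[1],float(sys.argv[2])
while True:
    th=min(goal,th+2); t=np.tan(np.radians(th))
    p,o=pose(n0-.008*t,th=th,dh=DH,dz=dz); r.servo_line(p,o,.05); r.wait(.1)
    st=r.sense();F=st["contact_force"];f=-F[:2]@N;fz=F[2]
    print(th,"f",f.round(1),"fz",fz.round(1),"T",st["torque"].round(2),round(n0*1e3,2),round(dz*1e3,2),((st["tcp_pos"]-p)*1e3).round(1),round(st["clock"],2))
    n0+=np.clip(.00015*(5-f),-.001,.001); dz-=np.clip(.0001*(1-fz),-.0008,.0008)
    if th>=goal: break
pickle.dump((th,n0,dz),open("st.pkl","wb"))
d={}
for n in("scene","top"):
    s=r.snapshot(n);d[n]=s
    a=(130,280,260,460) if n=="scene" else (100,250,180,380)
    cv2.imwrite(f"pics/{tag}_{n}.png",cv2.resize(s["frame"][a[0]:a[1],a[2]:a[3],::-1],None,fx=4,fy=4,interpolation=cv2.INTER_CUBIC))
pickle.dump(d,open(tag+".pkl","wb"))
E
python3 tilt.py g 40
```

```text
38 f 4.1 fz 1.2 T [-0.75  0.08  0.04] 168.12 -1.25 [-0.   0.   0.1] 25.94
40.0 f 5.4 fz 1.4 T [-0.8   0.06  0.03] 168.25 -1.23 [0.  0.1 0.2] 26.45
```

View pics/g_scene.png

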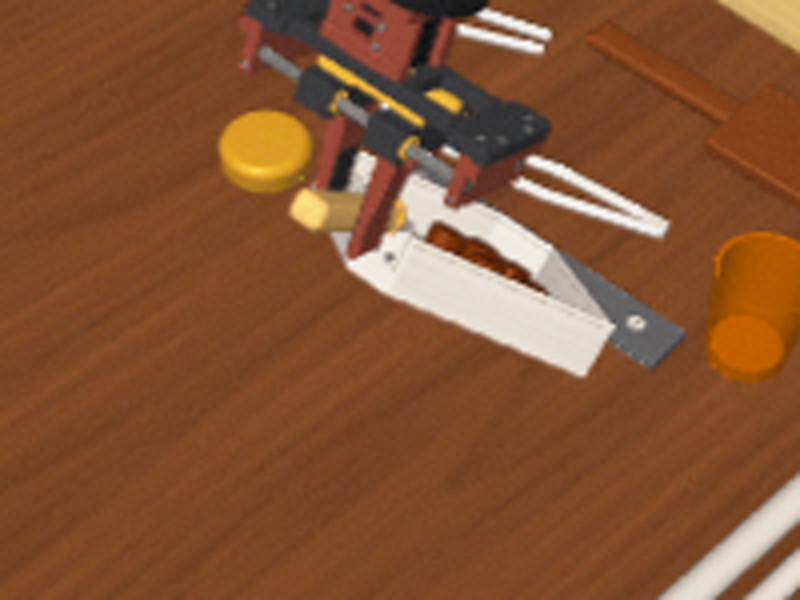

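View pics/g_top.png

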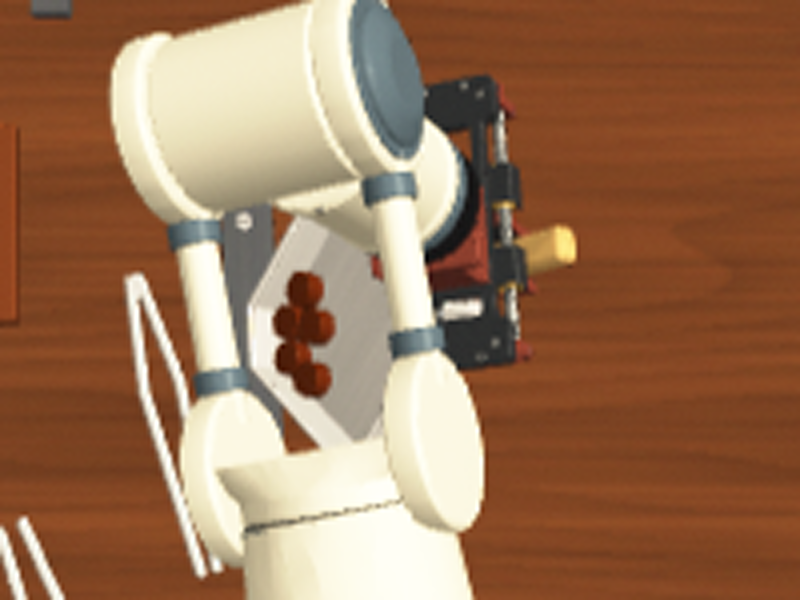

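```bash
cat > pk.py <<'E'
import pickle,sys
from h import *
def pieces(s,th,n0):
    t=np.radians(th);h=np.radians(H-.33)
    foot=np.r_[(n0-.0015-.008*np.tan(t))*N+.586*T,0]
    a=np.array([np.cos(h),np.sin(h),0]);X=a*np.cos(t)-np.array([0,0,1])*np.sin(t);Z=a*np.sin(t)+np.array([0,0,1])*np.cos(t);Y=np.cross(Z,X)
    hsv=cv2.cvtColor(s["frame"],cv2.COLOR_RGB2HSV)
    m=cv2.inRange(hsv,(0,150,40),(15,255,210)); k=np.zeros_like(m);k[160:205,240:270]=m[160:205,240:270]
    R=np.array(s["R"]);C=-R.T@np.array(s["t"])
    def tp(u,v,z=.018):
        d=R.T@np.array([(u-s["cx"])/s["fx"],(v-s["cy"])/s["fy"],1]); l=((foot+z*Z-C)@Z)/(d@Z); q=C+l*d-foot; return np.array([q@X,q@Y])*1e3
    return k,tp
E
python3 - <<'E'
from pk import *
s=pickle.load(open("g.pkl","rb"))["top"]; th,n0,dz=pickle.load(open("st.pkl","rb"))
k,tp=pieces(s,th,n0)
# top-face centres picked in crop/4+offset
for (u,v) in ((309,284),(290,317),(322,320),(295,348),(318,372)): print(tp(180+u/4,100+v/4).round(0))
ys,xs=np.nonzero(k);q=np.array([tp(u,v) for u,v in zip(xs,ys)]);print(q.min(0).round(),q.max(0).round())
c=s["frame"][155:205,235:285,::-1];cv2.imwrite("pics/g_zoom.png",cv2.resize(c,None,fx=12,fy=12,interpolation=cv2.INTER_CUBIC))
E
```

```text
[-48. -32.]
[-26. -10.]
[-60.  -1.]
[-30.  14.]
[-53.  37.]
[-70. -73.] [-8. 65.]
```

View pics/g_zoom.png

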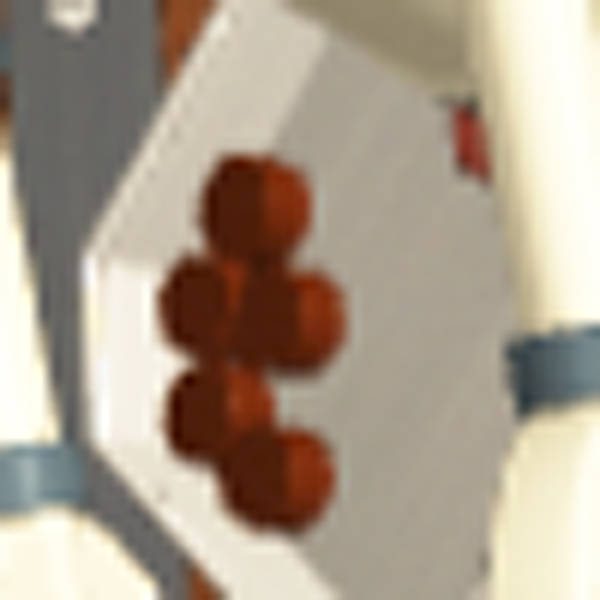

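```bash
cat > q.py <<'E'
from pk import *
tag=sys.argv[1]; th=float(sys.argv[2]); n0=float(sys.argv[3]); pts=eval(sys.argv[4])
k,tp=pieces(pickle.load(open(tag+".pkl","rb"))["top"],th,n0)
P=np.array([tp(235+u/12-.5,155+v/12-.5)-[14,0] for u,v in pts]); print(P.round(1))
# gap to side wall inner face: |y|<= 24-3*.414.. + depth ; 45deg
for x,y in P: print("depth to nose wall gap %.1f, side wall gap %.1f"%(-x-3-14,((24+(-x))-abs(y))/2**.5-3-14))
from scipy.spatial.distance import pdist,squareform
print(squareform(pdist(P)).round(0))
E
python3 q.py g 40 .1682 "[(203,205),(160,305),(240,320),(167,410),(222,480)]"
```

```text
[[-36.7 -35. ]
 [-19.2 -12.2]
 [-48.2  -2.7]
 [-20.1  15.4]
 [-39.1  36.8]]
depth to nose wall gap 19.7, side wall gap 1.2
depth to nose wall gap 2.2, side wall gap 4.9
depth to nose wall gap 31.2, side wall gap 32.1
depth to nose wall gap 3.1, side wall gap 3.3
depth to nose wall gap 22.1, side wall gap 1.6
[[ 0. 29. 34. 53. 72.]
 [29.  0. 31. 28. 53.]
 [34. 31.  0. 33. 41.]
 [53. 28. 33.  0. 29.]
 [72. 53. 41. 29.  0.]]
```

Measured in the pan frame, all five are packed. Two sit against the nose wall, two lie behind them touching the side walls, and one is in the middle. I'll add a small final tilt and check that nothing moves.

```bash
python3 tilt.py i 41.5; python3 - <<'E'
from station import r
import pickle,cv2
r.wait(.8)
d={n:r.snapshot(n) for n in("top","wrist")}
pickle.dump(d,open("j.pkl","wb"))
c=d["top"]["frame"][155:205,235:285,::-1];cv2.imwrite("pics/j_zoom.png",cv2.resize(c,None,fx=12,fy=12,interpolation=cv2.INTER_CUBIC))
i=pickle.load(open("i.pkl","rb"))["top"]["frame"][155:205,235:285].astype(int)
print("frame diff",abs(i-d["top"]["frame"][155:205,235:285]).max())
s=r.sense();print(s["clock"],s["contact_force"],s["opening"],abs(s["joint_vel"]).max())
E
```

```text
41.5 f 5.3 fz 2.5 T [-0.78  0.09  0.03] 168.19 -1.19 [0.  0.1 0.1] 26.99
frame diff 71
27.9917 [-0.86770264 -4.17239362  2.26243338] 0.023380711822957458 0.1631553735971832
```

View pics/j_zoom.png

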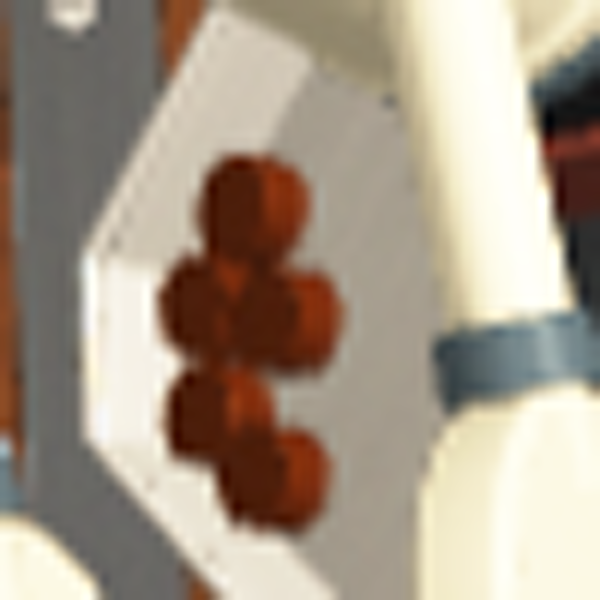

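View pics/i_scene.png

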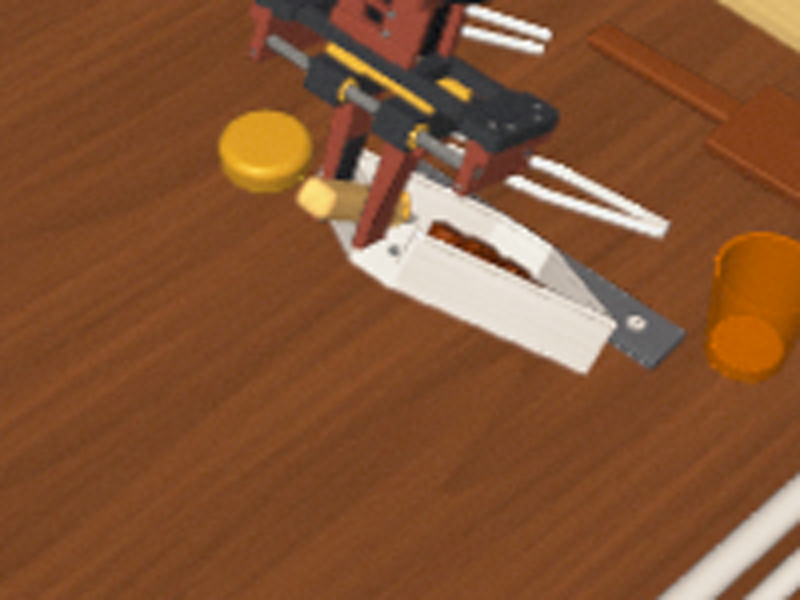

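```bash
python3 - <<'E'
from station import r
import pickle,numpy as np
i=pickle.load(open("i.pkl","rb"))["top"]["frame"].astype(int);j=pickle.load(open("j.pkl","rb"))["top"]["frame"].astype(int)
s=r.snapshot("top")["frame"].astype(int); a=np.s_[165:200,246:266]
print(abs(i-j)[a].max(),abs(s-j)[a].max(), np.argwhere(abs(i-j)[155:205,235:285].max(2)>30)[:6]+[155,235])
q=r.sense();print(q["clock"],q["contact_force"],q["orientation"])
r.hand_in()
E
```

```text
7 6 [[191 235]
 [192 235]]
28.0417 [ 0.08379542 -3.90596603  2.99344629] [179.99851023  21.50412257  94.21565673]
the job is handed in; nothing more can be done
```

The job is handed in at 28 s of the 40 s allowed. The gripper is still holding the handle up at about 41.5° of tilt, and all five pieces are in the nose corner.

- **Grasp and slide:** I gripped the handle at 50 N and slid the pan flat until I felt the bar. A small yaw scan while pressing found the square angle, and I seated the nose there at about 14.5 N. I then tipped the pan on its nose in small steps, holding a light push on the bar and a slight press down.
- **Pieces:** The top view shows two pieces against the nose wall, two behind them touching the side walls, and one in the middle. The middle one measured 31 to 33 mm from the front two, centre to centre, where touching would be 28 mm. I put that down to measuring a partly hidden edge. It did not shift relative to the others in the last 1.5° of tilt.
- **Stillness:** The last three pictures, taken over about 1 s, differ only by image noise around the pieces.
- **Nose down and at the bar:** At the end the tool was pushing about 4 N towards the bar and pressing about 3 N down. I worked out from these forces that the nose is down on the bench; no camera view shows it directly.
- **Other tools:** In the last scene view, the wax, tweezers, paddle and tumbler look unmoved. The shears, block and jacks were not in the last cropped pictures, but the arm never worked close to them.
- **Check that disagreed:** The first reading from the wrist moment pointed to the wrong nose corner because it ignored a sideways force. The yaw scan corrected this.

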